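# Seat the support discs of a filtration manifold

## Robot

A 6-joint arm with a two-finger parallel gripper is mounted at the origin on the work surface. World frame = base frame: x ahead of the robot, y to its left, z up, the work surface at z = 0. Lengths are in m, angles in degrees, forces in N, time in s.
With the tool pointing down it reaches from about 0.25 to 0.8 m from the base axis. Payload 3.9 kg.
Tool frame: the origin (TCP) lies on the centre line of the jaws, within the pads' length; the fingertips stand 11 mm ahead of it and the grasp point (between the pads) lies 8 mm behind it; z points along the fingers, y is the direction in which the jaws open and shut (so a half turn about z gives the same grasp; the last joint's range is limited). The gripper opens to 85 mm and grips with 20 to 120 N. Pads are 22 mm wide; open, the fingers measure 114 mm over their backs; the gripper's body (76 mm by 85 mm) begins 54 mm behind the grasp point. The pads swing forward as they close: fully open they stand 13 mm farther back than shut.
Start: joints at [65.489, 14.897, -7.913, 67.191, 0, 90], TCP at [0.218, 0.478, 0.242] pointing down, gripper open.
Joint ranges: [-159.42, 159.42], [-47.68, 98.78], [-73.54, 78.23], [-108.79, 121.32], [-90, 84.71], [-180, 180]. Speed limits (degrees/s): [147.25, 147.25, 180, 180, 180, 180].

## Interface

Orientations are given as a 3x3 rotation matrix whose columns are the frame's x, y, z axes.
In Python, from cell import manip gives the robot as it stands.
- The arm moves only by the shell command python3 -m pendant 'ROWS' [FORCE]. ROWS is JSON, a list of rows, each a list of 7 numbers: the opening, from 0 (shut) to 1 (fully open), then the shift along the tool's x, y, z in mm, then the turn, a rotation vector about the tool's x, y, z in degrees. In form: [[claw, x, y, z, wx, wy, wz], ...]. A call has 1 to 20 rows; each row shifts and turns the commanded pose from where the row before left it, along the tool's axes as they then stand; what a row does not reach is not made up. A row lasts 1/8 s, in which the tool goes at most 62.5 mm and 10.7 degrees, less where a joint would pass 70% of its speed; a pose out of reach is approached as far as the arm can. A call with a gripper value outside its range is refused whole. The fingers move at their own pace and stop on an object; FORCE is the grip in N (left out, the last holds). Time passes only in rows, so rows that do not move let the fingers close. It gives the time, the measured TCP pose, the force and the opening at its end, in the units of the state.
- manip.observe(): the state, without advancing time (a new reading comes with each control period).
- manip.capture(name): name is "scene" or "side" or "wrist"; returns the picture (480x640x3 uint8, blue, green, red); there is no depth.
- manip.calibration(name): a dict with "vfov" (degrees; the focal length in pixels is half the picture's height over the tangent of half this angle, whatever the lens; pixels are square), "cx", "cy" (the principal point, pixels), "R" (3x3) and "t" (3): a world point X has camera coordinates R X + t. Camera axes: x right, y down, z forward; pixel columns grow to the right and rows downward; lengths in m; the calibration is good to about 2 mm. A picture is of the moment at which its call begins: read the wrist's pose just before it. calibration takes no time and is no camera call; for the wrist camera it gives the pose at the moment of the call.
- manip.hand_in(): hands the job in, once; it reports no verdict.
Trained networks look in the newest picture that a camera, given by its name, has taken for a name from the list of things; names that differ only in an ending like _2 or _b are one class to them, and where a whole thing is asked for, a point or a joint stands for the part that bears it (a point fixed in the world has none). Each returns a list of dicts, best first, with "p" (0 to 1); they miss things now and then, are a little off and sometimes report something else, mostly with a low value. They report only what shows in the picture. A call takes as long as a camera call.
- manip.search_frame(camera, query): "xy" ([column, row] as shares, 0 to 1, of the picture: columns of its width, rows of its height, amid what is visible of it).
- manip.masks_of(camera, query): "pixels" (480x640 bool, what is visible of it) and "xy" ([column, row] as shares, 0 to 1, of the picture: columns of its width, rows of its height, amid what is visible of it).
- manip.spot_point(camera, query): "xy" ([column, row] as shares, 0 to 1, of the picture: columns of its width, rows of its height: a listed point, or the origin of a listed thing).
The state is a dict: "time_s": time; "joint_positions": joint angles; "qvel": joint speeds; "tau": joint torques, N m; "position": TCP position; "ee_rot": TCP orientation; "contact_force": force on the tool from outside, world axes, zero at the start; "torque": the same for the moment, N m; "width": finger opening in m.
Only numpy, scipy, OpenCV 4.12 (cv2) and the standard library are available. Lean on these libraries where they do the work, as an engineer would, in place of code of your own. Each camera call takes 0.05 s, during which the arm holds its last target.

## Task

Two stations of the filtration manifold are open, each with its loose steel support disc lying on the deck in front of the round recess. With the fingertips, nudge each disc across its own station's deck and over the rim until it drops into the recess and lies flat and flush with the deck. Slide the discs only, never pick them up, and leave everything else (funnel, bottles, cap, clamp, beaker) where it stands.

Things in the scene. Friction and masses are not known exactly. Their poses are not given: they have to be found in the camera images.
- disc_a: loose sintered-steel support disc, 47 mm diameter, 8 mm thick, about 70 g, plain grey steel with a slightly darker porous face, the same on both sides. It starts lying flat on the dark deck of station A, wholly outside the recess, on the robot's side of it. It slides freely on the deck. Origin: centre of its underside; z is its axis (up).
- disc_b: loose sintered-steel support disc, 47 mm diameter, 8 mm thick, about 70 g, plain grey steel with a slightly darker porous face, the same on both sides. It starts lying flat on the dark deck of station B, wholly outside the recess, on the robot's side of it. It slides freely on the deck. Origin: centre of its underside; z is its axis (up).
- recess_a (a point): centre of the mouth of station A's round recess, at deck level, 110 mm above the bench. Recess 50 mm across, 8 mm deep, flat seat of a lighter grey with drawn drain rings: a seated disc is flush (its origin 8 mm below this point) with 1.5 mm play all round. Deck flat, no raised rim; a disc tips in by itself once its centre is within about 8 mm of the recess centre. x: to the manifold's back, y: along the row, z: up.
- recess_b (a point): centre of the mouth of station B's round recess, at deck level, 110 mm above the bench. Recess 50 mm across, 8 mm deep, flat seat of a lighter grey with drawn drain rings: a seated disc is flush (its origin 8 mm below this point) with 1.5 mm play all round. Deck flat, no raised rim; a disc tips in by itself once its centre is within about 8 mm of the recess centre. x: to the manifold's back, y: along the row, z: up.
- station_a: station A of the manifold: a fixed dark grey PVC block, 200 mm (x, front to back) by 123 mm (y, along the row) by 30 mm, its flat top being the deck, 110 mm above the bench. Origin: centre of its underside, 30 mm below the deck; x points to the back. Its recess is centred 45 mm behind the block's middle.
- station_b: station B of the manifold: a fixed dark grey PVC block, 200 mm (x, front to back) by 123 mm (y, along the row) by 30 mm, its flat top being the deck, 110 mm above the bench. Origin: centre of its underside, 30 mm below the deck; x points to the back. Its recess is centred 45 mm behind the block's middle.
- manifold: fixed dark grey manifold with three station blocks in a row at 125 mm pitch, in any order. In front a step 20 mm above the bench, reaching 180 mm from the origin, with bottles and, 8 mm below deck level, steel spouts. Behind, a gauge 44 mm wide, 140 mm above the bench, 118 mm back and 165 mm to +y. Origin: on the bench under the decks' middle; x to the back.
- funnel: bystander: loose brownish filter funnel standing on the third station's deck where the recess would be, 68 mm across the foot, 64 mm tall. Origin: centre of its underside.
- bottle_0: bystander: white open sample bottle on the front step, 39 mm diameter, 60 mm tall (its mouth 30 mm below deck level). Origin: centre of its underside.
- bottle_1: bystander: a bottle like bottle_0.
- bottle_2: bystander: a bottle like bottle_0.
- cap: bystander: white screw cap, 28 mm diameter, 12 mm tall, lying on the deck of station A behind the recess, in its back left (+y) corner. Origin: centre of its underside.
- clamp: bystander: brass spring clamp, about 85 by 45 by 14 mm, lying on the funnel station's deck in front of the funnel. Origin: its middle, on its underside; x along its length.
- wash_bottle: bystander: white wash bottle on the bench to the left, 62 mm diameter, 156 mm tall with its bent spout. Origin: centre of its underside.
- beaker: bystander: clear beaker on the bench to the right, 64 mm diameter, 75 mm tall. Origin: centre of its underside.

How it is judged:
By the outcome, as a careful person would: the job done as asked, in the order asked, and still so for the second after the job is handed in, with the robot touching nothing.
It also fails if it takes over 48 s, if anything falls off the work surface, if the arm or the gripper's body presses on something with over 40 N, if the wrist force passes 120 N, or if a joint passes its speed limit or range.

## Working session

There is one attempt and no reset: what is moved stays moved. The work goes in short steps, Python scripts to look and compute and a shell command to move; the robot and the scene stay as the last step left them, time stands still between calls to the robot, and variables do not carry over. Pictures are saved under pics/ and viewed, and the job is handed in when it is done.

```bash
ls; mkdir -p pics; python3 - <<'E'
from cell import manip
import cv2
o=manip.observe();print(o)
for n in("scene","side","wrist"):
    im=manip.capture(n);cv2.imwrite(f"pics/0_{n}.png",im)
    c=manip.calibration(n);print(n,c)
E
```

```text
pics
{'time_s': 0.0, 'joint_positions': array([ 6.54904125e+01,  1.49347690e+01, -7.98709624e+00,  6.71895791e+01,
        4.62172936e-04,  9.00013008e+01]), 'qvel': array([0.10022545, 0.03481127, 0.01033192, 0.09353897, 0.00154678,
       0.1557827 ]), 'tau': array([ 1.14376515e-03, -4.05682468e+01,  2.53920203e+01,  1.88393419e-02,
        1.59743181e-04, -4.52187535e-06]), 'position': array([0.21751481, 0.47708713, 0.24146487]), 'ee_rot': array([[-9.09882441e-01,  4.14865376e-01, -8.14242664e-04],
       [ 4.14866175e-01,  9.09880726e-01, -1.76645602e-03],
       [ 8.02226427e-06, -1.94506906e-03, -9.99998108e-01]]), 'contact_force': array([0.60005678, 0.12010461, 0.20357969]), 'torque': array([-0.00915097, -0.00665163,  0.01170116]), 'width': 0.085330746166426}
scene {'vfov': 48.510753806949225, 'cx': 316.5029133544854, 'cy': 240.90838283195012, 'R': array([[ 0.8138624 ,  0.58101704, -0.00686956],
       [ 0.44107543, -0.62544844, -0.64363555],
       [-0.37825977,  0.52080078, -0.76530131]]), 't': array([-0.41166807, -0.18667657,  1.67032489])}
side {'vfov': 50.120230243807704, 'cx': 321.75077502827213, 'cy': 233.92816544293208, 'R': array([[-0.98869398, -0.14940482,  0.01274454],
       [-0.11629741,  0.71039332, -0.69412985],
       [ 0.09465271, -0.68776416, -0.71973699]]), 't': array([0.50869616, 0.13015974, 1.10970983])}
wrist {'vfov': 64.80361173509486, 'cx': 323.23474543245425, 'cy': 242.98438636766215, 'R': array([[ 0.41439957,  0.91009196, -0.0023696 ],
       [ 0.87896677, -0.39954924,  0.26034174],
       [ 0.23598815, -0.10996831, -0.96551363]]), 't': array([-0.52405015, -0.03446101,  0.37779067])}
```

View pics/0_scene.png

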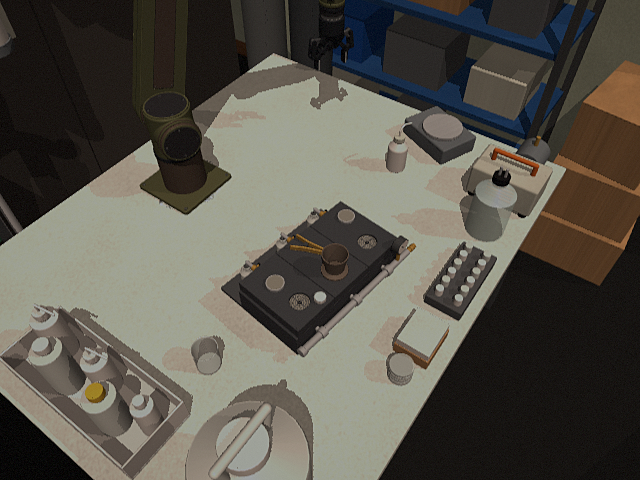

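View pics/0_side.png

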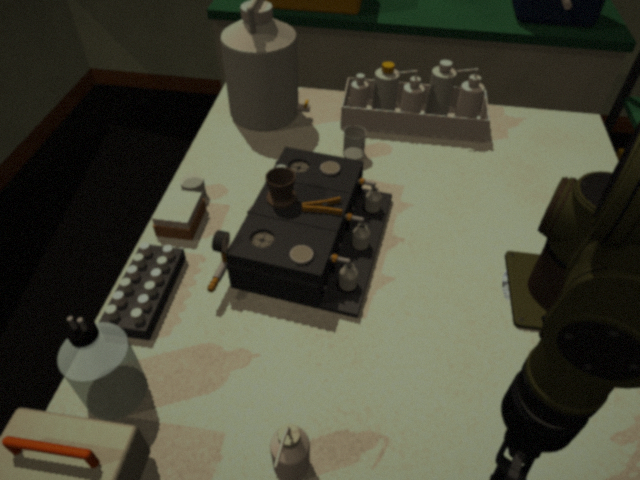

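View pics/0_wrist.png

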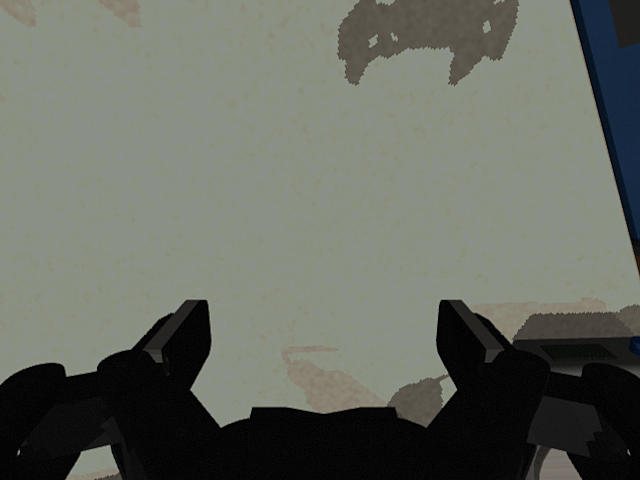

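```bash
cat > h.py <<'E'
import numpy as np
from cell import manip
def ray(cal,px):
    f=240/np.tan(np.radians(cal['vfov']/2))
    d=np.array([(px[0]-cal['cx'])/f,(px[1]-cal['cy'])/f,1.])
    R=np.array(cal['R']);t=np.array(cal['t'])
    return -R.T@t, R.T@d
def atz(cal,px,z):
    c,d=ray(cal,px); return c+d*(z-c[2])/d[2]
def proj(cal,X):
    f=240/np.tan(np.radians(cal['vfov']/2))
    p=np.array(cal['R'])@np.array(X)+np.array(cal['t'])
    return np.array([cal['cx']+f*p[0]/p[2],cal['cy']+f*p[1]/p[2]])
E
python3 - <<'E'
from h import *
import cv2
for n in("scene","side"):
    cal=manip.calibration(n)
    for q,z in(("disc_a",.118),("recess_a",.11),("station_a",.08),("manifold",0),("cap",.11),("funnel",.11)):
        for r in manip.spot_point(n,q)[:3]:
            px=np.array(r['xy'])*[640,480]; 
            zz=.11 if q=='disc_a' else z
            print(n,'spot',q,round(r['p'],2),px.round(1),atz(cal,px,zz).round(4))
    for q in("disc_a",):
        for r in manip.masks_of(n,q)[:3]:
            m=r['pixels']; ys,xs=np.nonzero(m); px=(xs.mean(),ys.mean())
            print(n,'mask',q,round(r['p'],2),np.round(px,1),m.sum(),atz(cal,px,.1175).round(4))
    im=cv2.imread(f"pics/0_{n}.png")
    cr=im[190:350,210:425] if n=='scene' else im[135:325,200:410]
    cv2.imwrite(f"pics/0_{n}_z.png",cv2.resize(cr,None,fx=3.1,fy=3.1,interpolation=cv2.INTER_CUBIC))
E
```

```text
scene spot disc_a 0.69 [274.4 283.9] [ 0.5283 -0.2044  0.11  ]
scene spot disc_a 0.56 [343.6 216.3] [0.5418 0.0754 0.11  ]
scene spot recess_a 0.9 [364.5 236.4] [0.6249 0.0476 0.11  ]
scene spot recess_a 0.57 [301.5 299.5] [ 0.6082 -0.2027  0.11  ]
scene spot station_a 0.71 [287.5 296.4] [ 0.5624 -0.1995  0.08  ]
scene spot station_a 0.63 [354.1 242. ] [0.6008 0.0382 0.08  ]
scene spot cap 0.7 [318.6 299.5] [ 0.641  -0.1796  0.11  ]
scene spot cap 0.63 [310.3 249.1] [ 0.5354 -0.0673  0.11  ]
scene spot funnel 0.56 [391.5 165.4] [0.5441 0.323  0.11  ]
scene spot funnel 0.55 [332.6 269.4] [ 0.6178 -0.0876  0.11  ]
scene mask disc_a 0.71 [275.  282.6] 275 [ 0.5307 -0.2044  0.1175]
scene mask disc_a 0.6 [345.7 215.7] 213 [0.5489 0.0744 0.1175]
side spot disc_a 0.75 [297.9 254.6] [0.5533 0.0734 0.11  ]
side spot disc_a 0.67 [326.7 168.6] [ 0.5353 -0.2073  0.11  ]
side spot recess_a 0.97 [298.3 163.7] [ 0.6054 -0.2146  0.11  ]
side spot recess_a 0.57 [261.4 241.2] [0.6342 0.0492 0.11  ]
side spot station_a 0.74 [283.8 254.2] [0.5881 0.0509 0.08  ]
side spot station_a 0.64 [318.2 178.1] [ 0.5552 -0.2049  0.08  ]
side spot station_a 0.59 [320.5 207.6] [ 0.5339 -0.1024  0.08  ]
side spot funnel 0.91 [279.7 196.5] [ 0.6253 -0.0917  0.11  ]
side spot funnel 0.49 [360.3 245.4] [0.4317 0.028  0.11  ]
side spot funnel 0.16 [327.1 171.1] [ 0.533  -0.1982  0.11  ]
side mask disc_a 0.78 [329.5 168.1] 233 [ 0.5278 -0.2011  0.1175]
side mask disc_a 0.7 [301.1 254.4] 349 [0.5458 0.0783 0.1175]
```

View pics/0_scene_z.png

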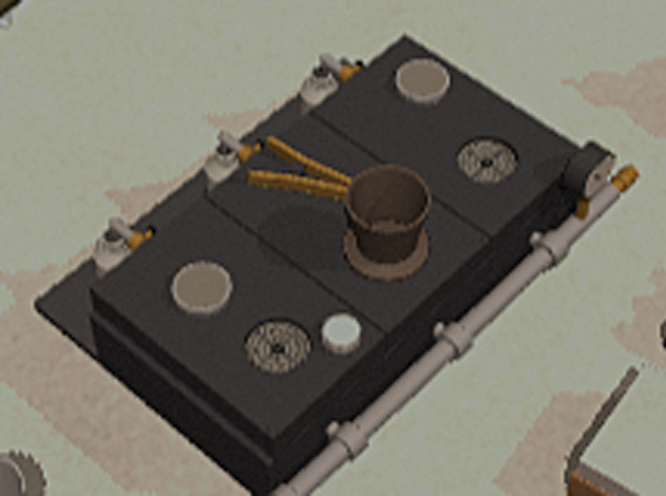

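View pics/0_side_z.png

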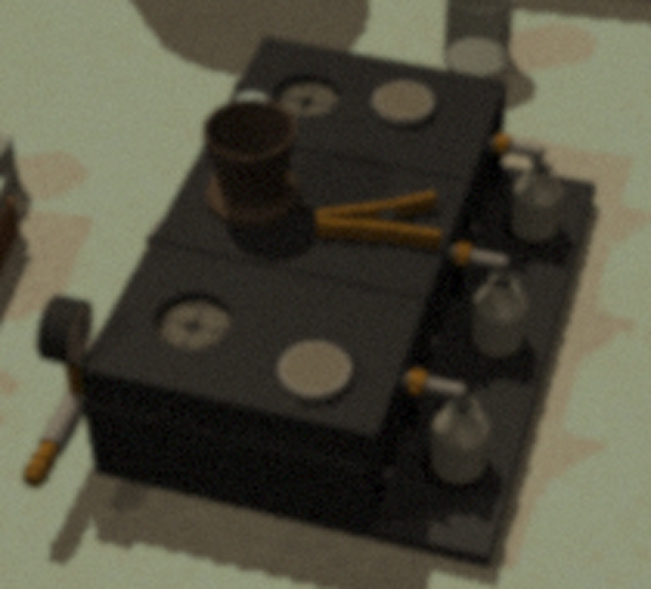

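```bash
cat >> h.py <<'E'
def T(target, ang, o=None):
    """shift in tool axes (mm) to target position & turn about tool z (deg) to bring tool x to world angle ang"""
    o=o or manip.observe(); R=np.array(o['ee_rot']);p=np.array(o['position'])
    a=np.degrees(np.arctan2(R[1,0],R[0,0]))
    d=(ang-a+180)%360-180
    return (R.T@(np.array(target)-p)*1000).round(1), round(-d,2)
E
python3 - <<'E'
from h import *
import cv2
c=manip.calibration('wrist');o=manip.observe();R=o['ee_rot']
print('cam in tool',R.T@(-c['R'].T@c['t']-o['position']),'optical axis',R.T@c['R'][2])
# circles fit
for n in("scene","side"):
    cal=manip.calibration(n); im=cv2.imread(f"pics/0_{n}.png")
    for tag,X in(("dA",(.529,-.203,.118)),("rA",(.607,-.208,.11)),("dB",(.547,.076,.118)),("rB",(.63,.049,.11))):
        # edge-circle fit by warping to deck plane
        s=.0005;N=140
        gx=X[0]+(np.arange(N)-N/2)*s; gy=X[1]+(np.arange(N)-N/2)*s
        P=np.array([[proj(cal,(x,y,X[2])) for y in gy] for x in gx]).astype(np.float32)
        w=cv2.remap(im,P[...,0],P[...,1],cv2.INTER_CUBIC)
        cv2.imwrite(f"pics/w_{n}_{tag}.png",w)
        g=cv2.GaussianBlur(cv2.cvtColor(w,cv2.COLOR_BGR2GRAY).astype(np.float32),(0,0),2)
        r=.0235 if tag[0]=='d' else .025
        th=np.linspace(0,2*np.pi,120,endpoint=False);best=[]
        for dx in np.arange(-16,17):
            for dy in np.arange(-16,17):
                def samp(rr):
                    return cv2.remap(g,(N/2+dy+rr/s*np.sin(th)).astype(np.float32)[None],(N/2+dx+rr/s*np.cos(th)).astype(np.float32)[None],cv2.INTER_LINEAR)
                best.append(((samp(r-.0025)-samp(r+.0025)).mean(),dx*s,dy*s))
        b=max(best);print(n,tag,round(float(b[0]),1),X[0]+b[1],X[1]+b[2])
print(T((.45,-.07,.34),172))
E
```

```text
cam in tool [ 0.06536245  0.00018518 -0.13083791] optical axis [-2.60331143e-01 -7.03225200e-04  9.65519136e-01]
scene dA 69.0 0.5295 -0.20400000000000001
scene rA 28.1 0.6084999999999999 -0.212
scene dB 67.6 0.548 0.076
scene rB 14.1 0.638 0.041
side dA 31.1 0.528 -0.20500000000000002
side rA 16.4 0.599 -0.19999999999999998
side dB 41.4 0.5465000000000001 0.076
side rB 15.4 0.6325 0.047
(array([-438.5, -402. ,  -97.7]), np.float64(-16.51))
```

```bash
python3 -m pendant '[[0.35,-36.5,-33.5,-8,0,0,0],[0.35,-36.5,-33.5,-8,0,0,0],[0.35,-36.5,-33.5,-8,0,0,0],[0.35,-36.5,-33.5,-8,0,0,0],[0.35,-36.5,-33.5,-8,0,0,0],[0.35,-36.5,-33.5,-8,0,0,0],[0.35,-36.5,-33.5,-8,0,0,0],[0.35,-36.5,-33.5,-8,0,0,0],[0.35,-36.5,-33.5,-8,0,0,0],[0.35,-36.5,-33.5,-8,0,0,0],[0.35,-36.5,-33.5,-8,0,0,0],[0.35,-36.5,-33.5,-8,0,0,0],[0.35,0,0,0,0,0,-8.3],[0.35,0,0,0,0,0,-8.3],[0.35,0,0,0,0,0,0]]'
python3 - <<'E'
from h import *
import cv2
o=manip.observe();print(o['joint_positions'].round(1),o['width'],o['position'],o['ee_rot'].round(3).tolist(),o['qvel'].round(2))
cal=manip.calibration('wrist')
im=manip.capture('wrist');cv2.imwrite('pics/1_wrist.png',im)
for q in("disc_a","recess_a","funnel","cap"):
    for r in manip.spot_point('wrist',q)[:3]:
        px=np.array(r['xy'])*[640,480];print(q,round(r['p'],2),px.round(1),atz(cal,px,.11).round(4))
for n,X in(("dA",(.529,-.203,.118)),("rA",(.608,-.21,.11)),("dB",(.547,.076,.118)),("rB",(.635,.045,.11))):print(n,proj(cal,X).round())
E
```

```text
time_s: 2.72
position: [0.4495, -0.07, 0.3383]
ee_rot: [[-0.99, 0.14, -0.0], [0.14, 0.99, 0.0], [0.0, 0.0, -1.0]]
contact_force: [-0.1, -1.0, 0.0]
width: 0.0297
[-8.9  6.5 -4.3 79.2  0.  -0.8] 0.029682828126659004 [ 0.4495295  -0.07000159  0.33828982] [[-0.99, 0.14, -0.0], [0.14, 0.99, 0.0], [0.0, 0.0, -1.0]] [ 0.52 -0.14 -0.15 -0.05 -0.04  2.2 ]
disc_a 0.82 [205.  298.9] [ 0.5226 -0.2028  0.11  ]
disc_a 0.64 [478.9 280.8] [0.5417 0.0757 0.11  ]
funnel 0.77 [330.7 365.4] [ 0.617  -0.0857  0.11  ]
dA [204. 308.]
rA [216. 372.]
dB [483. 289.]
rB [453. 365.]
```

View pics/1_wrist.png

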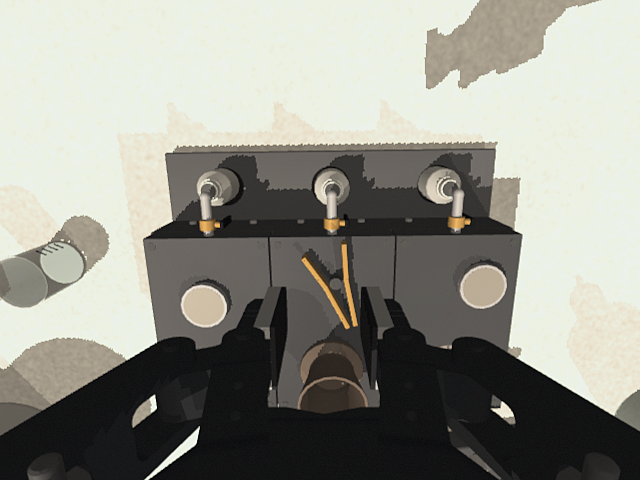

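```bash
python3 - <<'E'
from h import *
import cv2
cal=manip.calibration('wrist');im=cv2.imread('pics/1_wrist.png')
cv2.imwrite('pics/1_z.png',cv2.resize(im[215:350,130:540],None,fx=1.95,fy=1.95,interpolation=cv2.INTER_CUBIC)) 
s=cv2.imread('pics/0_scene.png')
from numpy import array as A
wc=[(145,237.5),(270,236.5),(394.5,235.5),(521,234.5)]
P=[atz(cal,p,.11) for p in wc]
for p in P: print(p.round(4))
d=P[3]-P[0];print(np.linalg.norm(d),np.degrees(np.arctan2(-d[0],d[1])))
c2=manip.calibration('scene')
for z in [(92,290),(275,436),(384,331),(490,239),(586,147),(404,37)]:
    px=(210+(z[0]+.5)/3.1-.5,190+(z[1]+.5)/3.1-.5);print('scene',np.round(px,1),atz(c2,px,.11).round(4))
c3=manip.calibration('side')
for z in [(266,38),(504,91),(377,433),(89,362)]:
    px=(200+(z[0]+.5)/3.1-.5,135+(z[1]+.5)/3.1-.5);print('side',np.round(px,1),atz(c3,px,.11).round(4))
for m in manip.masks_of('wrist','disc_a')[:2]:
    ys,xs=np.nonzero(m['pixels']);print('disc',xs.mean(),ys.mean(),atz(cal,(xs.mean(),ys.mean()),.1175))
E
```

```text
[ 0.4511 -0.2464  0.11  ]
[ 0.467  -0.1249  0.11  ]
[ 0.4827 -0.004   0.11  ]
[0.4987 0.1185 0.11  ]
0.368023271174803 -7.433240612096862
scene [239.3 283.2] [ 0.458  -0.2514  0.11  ]
scene [298.4 330.3] [ 0.6518 -0.2733  0.11  ]
scene [333.5 296.4] [ 0.6647 -0.1522  0.11  ]
scene [367.7 266.8] [ 0.6839 -0.0311  0.11  ]
scene [398.7 237.1] [0.6981 0.0964 0.11  ]
scene [340.  201.6] [0.5034 0.1151 0.11  ]
side [285.5 146.9] [ 0.6491 -0.2752  0.11  ]
side [362.2 164. ] [ 0.4533 -0.2389  0.11  ]
side [321.3 274.3] [0.4993 0.1166 0.11  ]
side [228.4 251.4] [0.6933 0.0875 0.11  ]
disc 204.59384615384616 304.27446153846154 [ 0.52555419 -0.20105682  0.1175    ]
disc 481.7311513734658 284.83459964932786 [0.5428722  0.07601458 0.1175    ]
```

View pics/1_z.png

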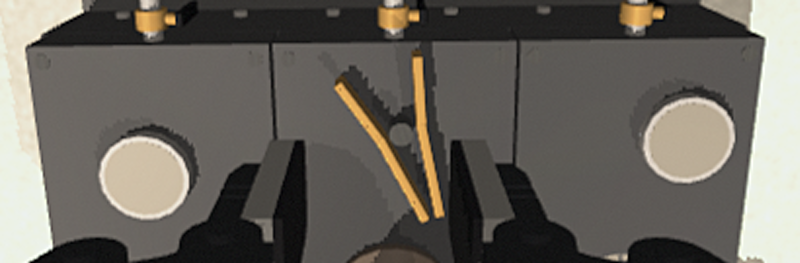

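```bash
python3 - <<'E'
import numpy as np
from scipy.optimize import least_squares
obs=dict(scene=[(.458,-.2514,-.1,-.1865),(.6518,-.2733,.1,-.1865),(.6647,-.1522,.1,-.0625),(.6839,-.0311,.1,.0625),(.6981,.0964,.1,.1865),(.5034,.1151,-.1,.1865)],
side=[(.6491,-.2752,.1,-.1865),(.4533,-.2389,-.1,-.1865),(.4993,.1166,-.1,.1865),(.6933,.0875,.1,.1865)],
wrist=[(.4511,-.2464,-.1,-.1865),(.467,-.1249,-.1,-.0625),(.4827,-.004,-.1,.0625),(.4987,.1185,-.1,.1865)])
def tf(p,q):
    c,s=np.cos(p[2]),np.sin(p[2]);return np.array([p[0]+c*q[0]-s*q[1],p[1]+s*q[0]+c*q[1]])
al=sum(obs.values(),[])
for n,O in list(obs.items())+[('all',al)]:
    f=lambda p:np.concatenate([tf(p,o[2:])-o[:2] for o in O])
    r=least_squares(f,[.57,-.07,-.12],loss='soft_l1',f_scale=.003);p=r.x
    print(n,p[:2].round(4),np.degrees(p[2]).round(2),'rA',tf(p,(.045,-.125)).round(4),'rB',tf(p,(.045,.125)).round(4),'fun',tf(p,(.045,0)).round(4),(f(p)*1000).round(1))
E
```

```text
scene [ 0.5769 -0.0785] -7.01 rA [ 0.6063 -0.2081] rB [0.6368 0.04  ] fun [ 0.6215 -0.084 ] [-3.1 -0.   1.6 -2.5  3.8 -0.6 -0.2  2.4  0.8 -2.  -3.   3.7]
side [ 0.5739 -0.0791] -7.29 rA [ 0.6027 -0.2088] rB [0.6344 0.0392] fun [ 0.6186 -0.0848] [  0.4  -1.6  -2.2 -12.5  -0.9   2.    3.5   5.7]
wrist [ 0.574  -0.0771] -7.41 rA [ 0.6026 -0.2069] rB [0.6348 0.041 ] fun [ 0.6187 -0.0829] [-0.3 -2.8 -0.2 -1.3  0.2  1.7  0.2  2.2]
all [ 0.575  -0.0781] -7.28 rA [ 0.6038 -0.2077] rB [0.6355 0.0402] fun [ 0.6197 -0.0838] [ -5.8   1.   -1.2  -2.4   1.6  -0.5  -1.8   2.4  -0.3  -2.1  -4.    4.5
   1.5  -0.5  -1.1 -11.5   0.1   3.    4.5   6.8   1.1  -4.    0.9  -2.5
   1.    0.6   0.7   1.1]
```

```bash
python3 - <<'E'
from h import *
import cv2
for nm,zs,w in(("0",0,.0853),("1",0,.0297)):
    im=cv2.imread(f'pics/{nm}_wrist.png'); cal=manip.calibration('wrist');o=manip.observe();R=o['ee_rot'];p=o['position']
    cam=cal['R']@R, 
    for z in(-.004,0,.004,.008,.012,.016,.02): print(nm,z,[proj(cal,p+R@np.array([x,s*w/2,z])).round().tolist() for x in(.011,-.011) for s in(1,-1)])
    cv2.imwrite(f'pics/t{nm}.png',cv2.resize(im[270:400,150:500],None,fx=2.2,fy=2.2,interpolation=cv2.INTER_CUBIC))
E
```

```text
0 -0.004 [[441.0, 297.0], [205.0, 297.0], [437.0, 351.0], [210.0, 351.0]]
0 0 [[438.0, 293.0], [208.0, 293.0], [434.0, 346.0], [213.0, 346.0]]
0 0.004 [[435.0, 289.0], [212.0, 288.0], [431.0, 340.0], [216.0, 340.0]]
0 0.008 [[432.0, 285.0], [214.0, 285.0], [428.0, 335.0], [218.0, 335.0]]
0 0.012 [[429.0, 281.0], [217.0, 281.0], [425.0, 331.0], [221.0, 331.0]]
0 0.016 [[427.0, 278.0], [220.0, 278.0], [423.0, 326.0], [223.0, 326.0]]
0 0.02 [[424.0, 274.0], [222.0, 274.0], [421.0, 322.0], [226.0, 322.0]]
1 -0.004 [[364.0, 297.0], [282.0, 297.0], [363.0, 351.0], [284.0, 351.0]]
1 0 [[363.0, 293.0], [283.0, 293.0], [362.0, 346.0], [285.0, 346.0]]
1 0.004 [[362.0, 289.0], [284.0, 289.0], [361.0, 340.0], [286.0, 340.0]]
1 0.008 [[361.0, 285.0], [285.0, 285.0], [360.0, 335.0], [287.0, 335.0]]
1 0.012 [[360.0, 281.0], [286.0, 281.0], [359.0, 331.0], [288.0, 331.0]]
1 0.016 [[359.0, 278.0], [287.0, 278.0], [358.0, 326.0], [289.0, 326.0]]
1 0.02 [[358.0, 274.0], [288.0, 274.0], [357.0, 322.0], [289.0, 322.0]]
```

View pics/t0.png

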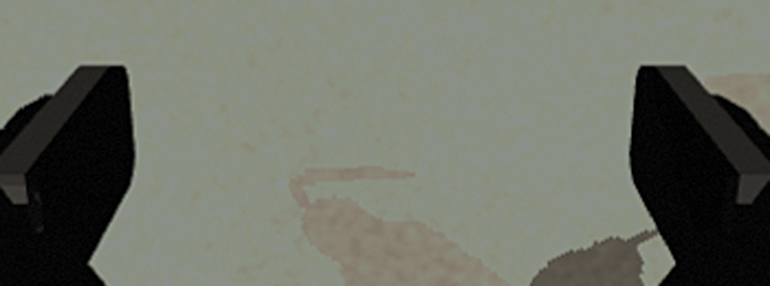

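View pics/t1.png

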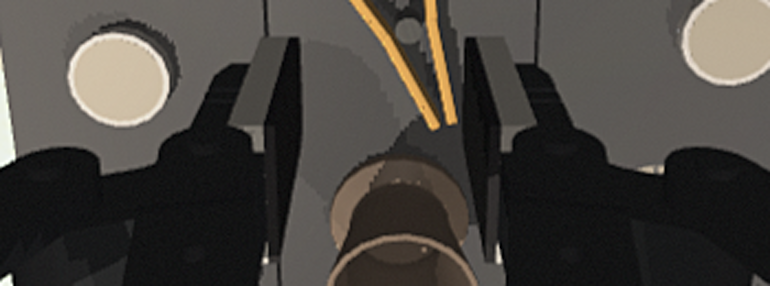

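```bash
python3 - <<'E'
from h import *
print(T((.4866,-.2006,.172),176))
E
```

```text
(array([ -54.8, -124.7,  166.4]), np.float64(-3.93))
```

```bash
python3 -m pendant '[[0.35,-11,-25,33,0,0,0],[0.35,-11,-25,33,0,0,0],[0.35,-11,-25,33,0,0,0],[0.35,-11,-25,33,0,0,0],[0.35,-11,-25,33,0,0,0],[0.35,0,0,0,0,0,-3.9],[0.35,0,0,24,0,0,0],[0.35,0,0,23,0,0,0],[0.35,0,0,0,0,0,0],[0.35,0,0,0,0,0,0]]'
python3 - <<'E'
from h import *
import cv2
o=manip.observe();print(o['position'],o['contact_force'],T((.4866,-.2006,.122),176))
for n in('wrist','side'):
    im=manip.capture(n);cv2.imwrite(f'pics/2_{n}.png',im)
    if n=='side': cv2.imwrite(f'pics/2_{n}.png',cv2.resize(im[100:280,210:450],None,fx=3,fy=3,interpolation=cv2.INTER_CUBIC))
E
```

```text
time_s: 4.28
position: [0.4873, -0.2013, 0.127]
ee_rot: [[-0.998, 0.07, 0.001], [0.07, 0.998, -0.0], [-0.001, -0.0, -1.0]]
contact_force: [1.1, -0.7, 1.1]
width: 0.0298
[ 0.48731972 -0.20126572  0.12702024] [ 1.13896725 -0.71795815  1.14567905] (array([0.8, 0.6, 5. ]), np.float64(-0.01))
```

View pics/2_wrist.png

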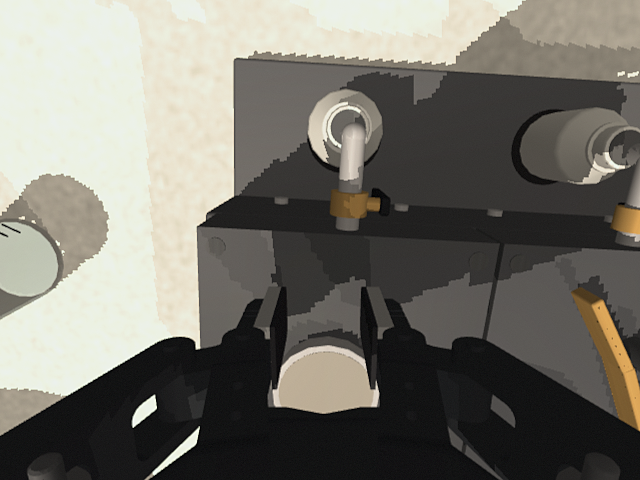

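View pics/2_side.png

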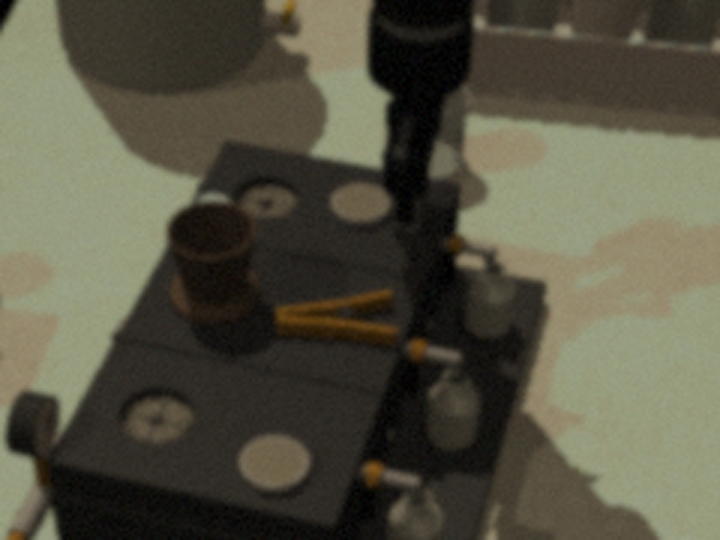

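```bash
python3 -m pendant '[[0.35,0,0,5,0,0,0],[0.35,-8,0,0,0,0,0],[0.35,-8,0,0,0,0,0],[0.35,-8,0,0,0,0,0],[0.35,-8,0,0,0,0,0],[0.35,-8,0,0,0,0,0],[0.35,-8,0,0,0,0,0],[0.35,-8,0,0,0,0,0],[0.35,-6,0,0,0,0,0],[0.35,-5,0,0,0,0,0],[0.35,-5,0,0,0,0,0],[0.35,-4,0,0,0,0,0],[0.35,0,0,0,0,0,0]]'
python3 - <<'E'
from h import *
import cv2
o=manip.observe();print(o['position'],o['contact_force'],o['time_s'])
for n,b in(('wrist',(240,440,220,440)),('side',(130,230,240,380)),('scene',(240,340,220,360))):
    im=manip.capture(n);cv2.imwrite(f'pics/3_{n}.png',cv2.resize(im[b[0]:b[1],b[2]:b[3]],None,fx=3 if n=='wrist' else 5,fy=3 if n=='wrist' else 5,interpolation=cv2.INTER_CUBIC))
E
```

```text
time_s: 6.0
position: [0.5631, -0.2065, 0.1213]
ee_rot: [[-0.998, 0.07, 0.0], [0.07, 0.998, -0.0], [-0.0, -0.0, -1.0]]
contact_force: [-0.4, 0.0, -0.0]
width: 0.0298
[ 0.56305837 -0.20654325  0.12129754] [-0.41827937  0.02395547 -0.00428933] 6.0
```

View pics/3_wrist.png

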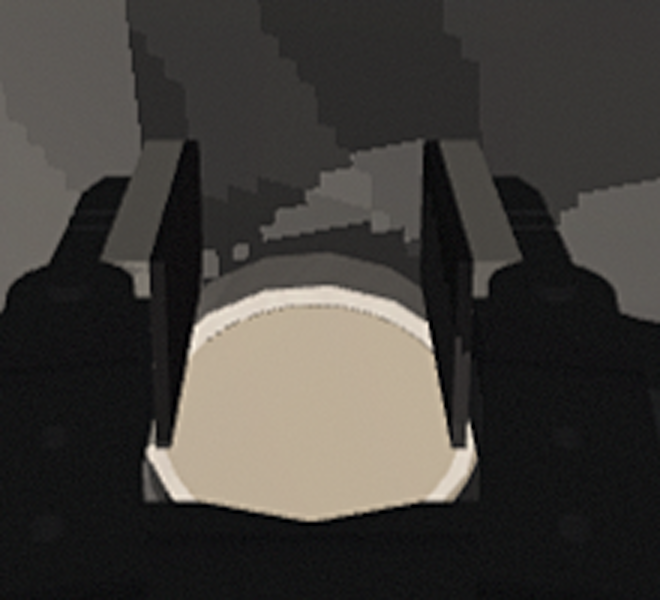

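View pics/3_side.png

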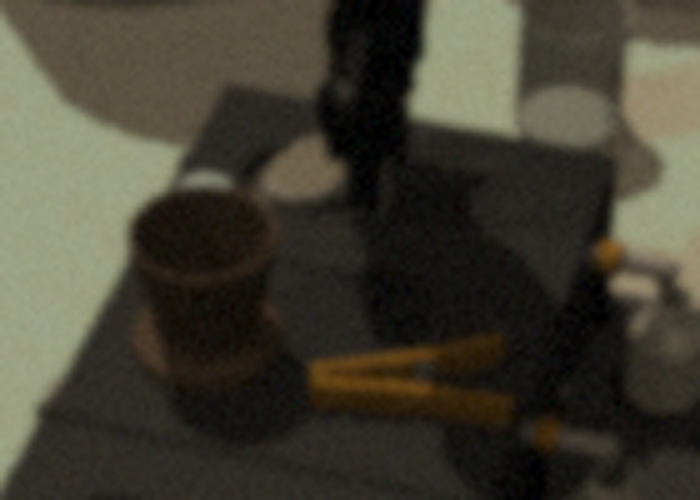

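View pics/3_scene.png

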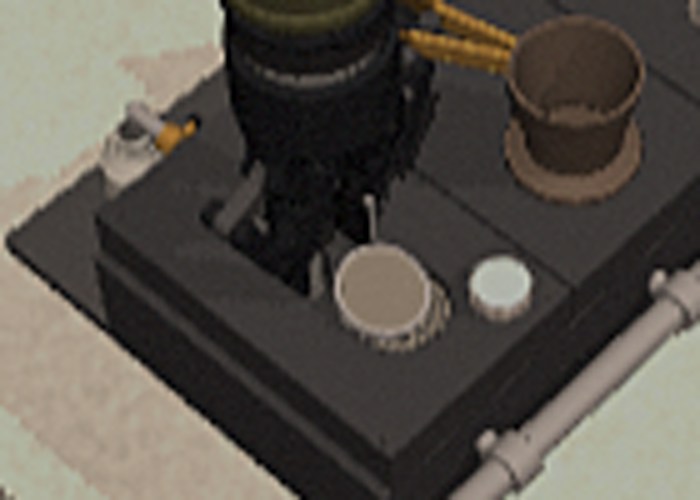

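```bash
python3 -m pendant '[[0.35,-3,0,0,0,0,0],[0.35,-3,0,0,0,0,0],[0.35,-3,0,0,0,0,0],[0.35,0,0,0,0,0,0]]'
python3 - <<'E'
from h import *
import cv2
o=manip.observe();print(o['position'],o['contact_force'],o['time_s'])
c=manip.calibration('scene')
for n,b in(('wrist',(240,440,220,440)),('scene',(240,340,220,360))):
    im=manip.capture(n);cv2.imwrite(f'pics/4_{n}.png',cv2.resize(im[b[0]:b[1],b[2]:b[3]],None,fx=3 if n=='wrist' else 5,fy=3 if n=='wrist' else 5,interpolation=cv2.INTER_CUBIC))
m=manip.masks_of('scene','disc_a')
for r in m[:2]:
    ys,xs=np.nonzero(r['pixels']);print(r['p'],xs.mean(),ys.mean(),atz(c,(xs.mean(),ys.mean()),.1175))
E
```

```text
time_s: 6.65
position: [0.572, -0.2072, 0.1213]
ee_rot: [[-0.998, 0.07, 0.0], [0.07, 0.998, -0.0], [-0.0, -0.0, -1.0]]
contact_force: [-0.1, 0.2, 0.5]
width: 0.0296
[ 0.57197217 -0.20715853  0.12125376] [-0.13528706  0.20462822  0.46387385] 6.65
0.77 297.3506097560976 299.5975609756098 [ 0.60360817 -0.21241642  0.1175    ]
```

View pics/4_wrist.png

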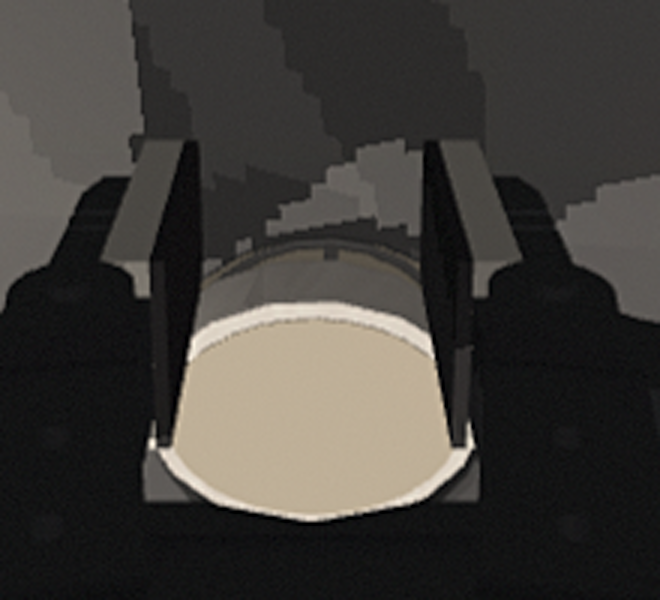

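View pics/4_scene.png

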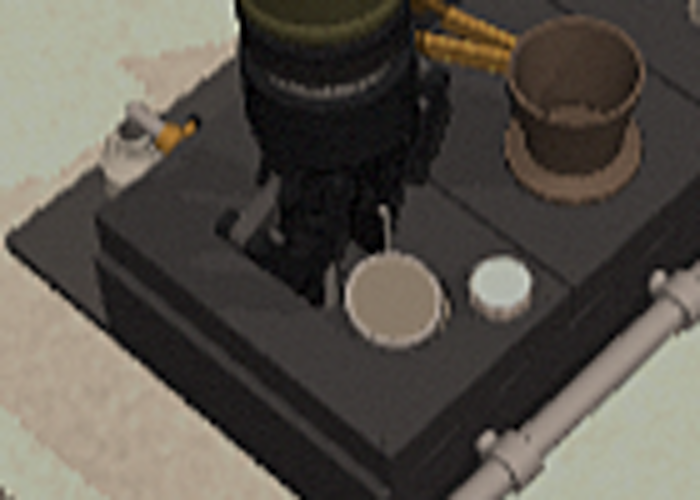

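```bash
python3 -m pendant '[[0.35,5,0,0,0,0,0],[0.35,10,0,0,0,0,0],[0.35,0,0,0,0,0,0]]'
python3 - <<'E'
from h import *
import cv2
o=manip.observe();print(o['position'],o['contact_force'],o['time_s'])
for n,b in(('wrist',(240,440,220,440)),('scene',(240,340,220,360))):
    im=manip.capture(n);cv2.imwrite(f'pics/5_{n}.png',cv2.resize(im[b[0]:b[1],b[2]:b[3]],None,fx=3 if n=='wrist' else 5,fy=3 if n=='wrist' else 5,interpolation=cv2.INTER_CUBIC))
E
```

```text
time_s: 7.18
position: [0.5553, -0.2059, 0.1213]
ee_rot: [[-0.998, 0.07, -0.001], [0.07, 0.998, 0.0], [0.001, 0.0, -1.0]]
contact_force: [0.5, 0.8, 0.0]
width: 0.0301
[ 0.55531147 -0.20593586  0.12130597] [0.52277684 0.79474854 0.04752663] 7.175
```

View pics/5_wrist.png

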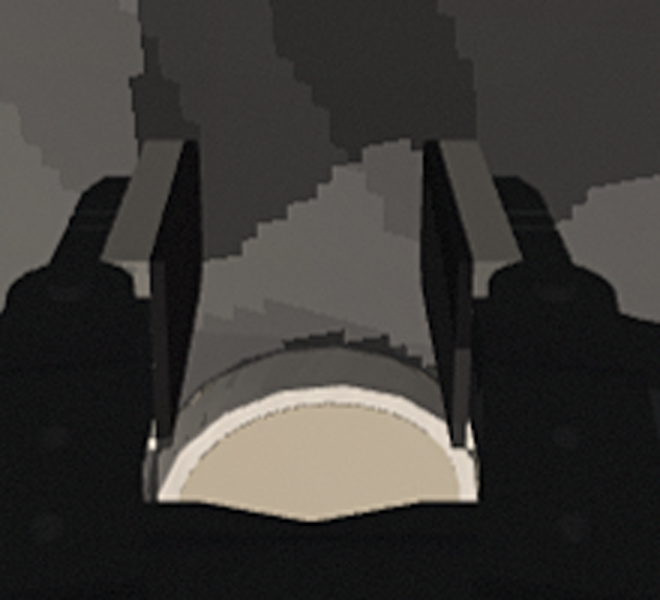

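View pics/5_scene.png

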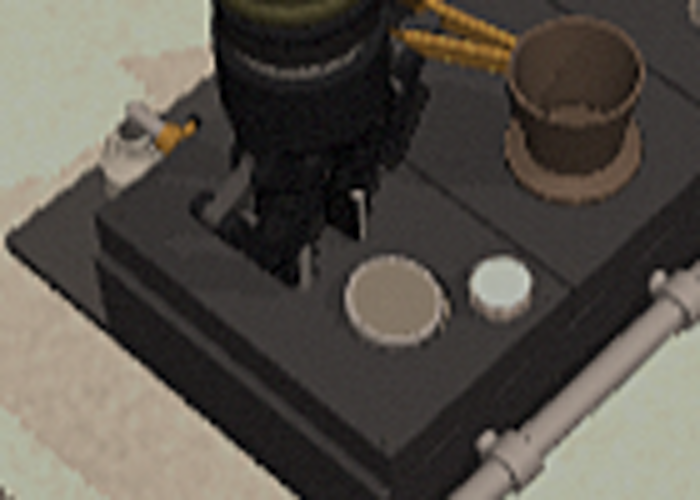

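```bash
python3 -m pendant '[[0.35,-8,0,0,0,0,0],[0.35,-5,0,0,0,0,0],[0.35,-3,0,0,0,0,0],[0.35,-2,0,0,0,0,0],[0.35,-2,0,0,0,0,0],[0.35,0,0,0,0,0,0]]'
python3 - <<'E'
from h import *
import cv2
o=manip.observe();print(o['position'],o['contact_force'],o['time_s'])
for n,b in(('wrist',(240,440,220,440)),('scene',(240,340,220,360))):
    im=manip.capture(n);cv2.imwrite(f'pics/6_{n}.png',cv2.resize(im[b[0]:b[1],b[2]:b[3]],None,fx=3 if n=='wrist' else 5,fy=3 if n=='wrist' else 5,interpolation=cv2.INTER_CUBIC))
E
```

```text
time_s: 8.02
position: [0.5767, -0.2075, 0.1213]
ee_rot: [[-0.998, 0.07, -0.0], [0.07, 0.998, 0.0], [0.0, 0.0, -1.0]]
contact_force: [-1.7, 0.1, -0.4]
width: 0.0299
[ 0.57670077 -0.20747872  0.12127458] [-1.7094396   0.05442449 -0.37383881] 8.025
```

View pics/6_wrist.png

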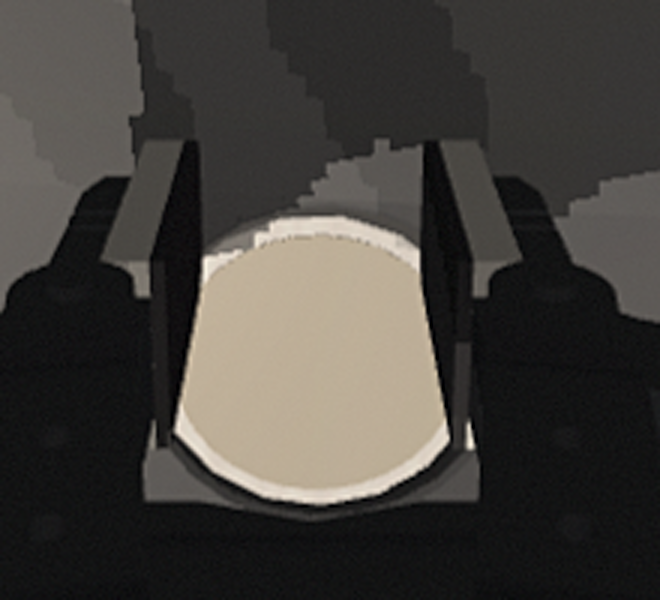

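View pics/6_scene.png

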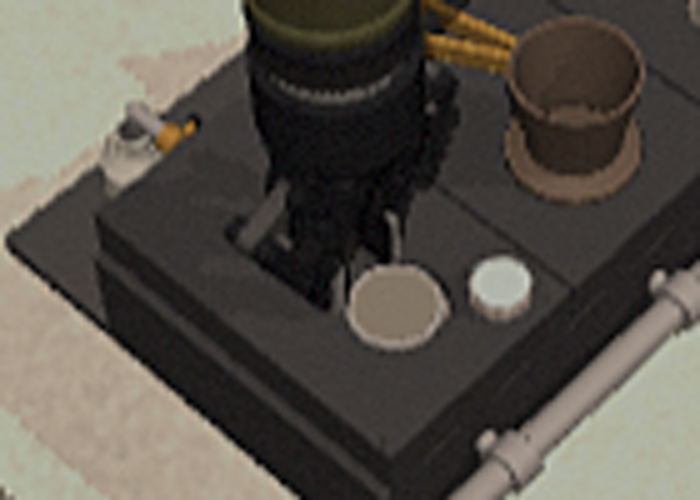

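```bash
python3 -m pendant '[[0.35,0,0,-20,0,0,0],[0.35,0,0,-45,0,0,0],[0.35,0,0,-45,0,0,0],[0.35,0,0,0,0,0,8.6],[0.35,0,0,0,0,0,8.6]]'
python3 - <<'E'
from h import *
print(T((.5116,.0898,.170),158.75))
E
```

```text
time_s: 8.75
position: [0.5769, -0.2076, 0.2324]
ee_rot: [[-0.93, 0.366, 0.002], [0.366, 0.93, -0.001], [-0.002, 0.0, -1.0]]
contact_force: [-0.4, -0.4, 0.7]
width: 0.0298
(array([169.9, 252.8,  62.1]), np.float64(-0.25))
```

```bash
python3 -m pendant '[[0.35,24.3,36.1,0,0,0,0],[0.35,24.3,36.1,0,0,0,0],[0.35,24.3,36.1,0,0,0,0],[0.35,24.3,36.1,0,0,0,0],[0.35,24.3,36.1,0,0,0,0],[0.35,24.3,36.1,0,0,0,0],[0.35,24.3,36.1,0,0,0,0],[0.35,0,0,31,0,0,0],[0.35,0,0,31,0,0,0],[0.35,0,0,0,0,0,0]]'
python3 - <<'E'
from h import *
import cv2
print(T((.5116,.0898,.1215),158.75))
cw=manip.calibration('wrist');im=manip.capture('wrist');cv2.imwrite('pics/7_wrist.png',im)
for r in manip.masks_of('wrist','disc_b')[:3]:
    ys,xs=np.nonzero(r['pixels']);print(r['p'],xs.mean(),ys.mean())
print(proj(cw,(.547,.076,.118)),proj(cw,(.637,.041,.11)))
im=manip.capture('scene');cv2.imwrite(f'pics/7_scene.png',cv2.resize(im[200:340,220:400],None,fx=4,fy=4,interpolation=cv2.INTER_CUBIC))
E
```

```text
time_s: 10.0
position: [0.5071, 0.0894, 0.1674]
ee_rot: [[-0.932, 0.361, -0.005], [0.361, 0.932, -0.001], [0.005, -0.003, -1.0]]
contact_force: [-0.2, 0.2, 1.1]
width: 0.0298
(array([-4.2,  2.1, 45.9]), np.float64(0.06))
0.75 325.4512869399428 342.0680648236416
0.61 253.8109305760709 171.8622599704579
[326.91984092 349.82037399] [326.21609255 482.40475828]
```

View pics/7_wrist.png

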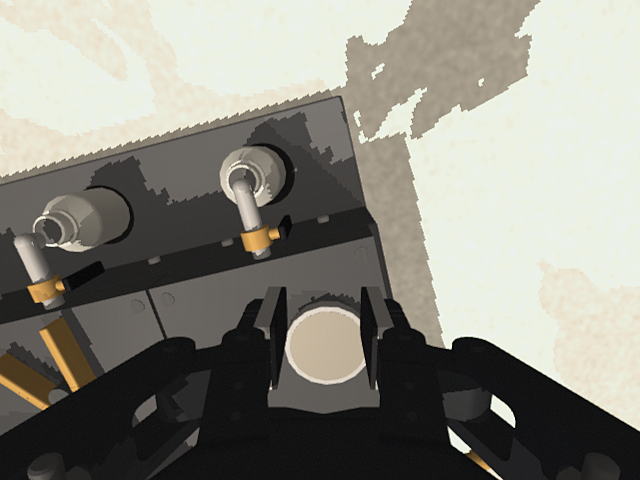

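View pics/7_scene.png

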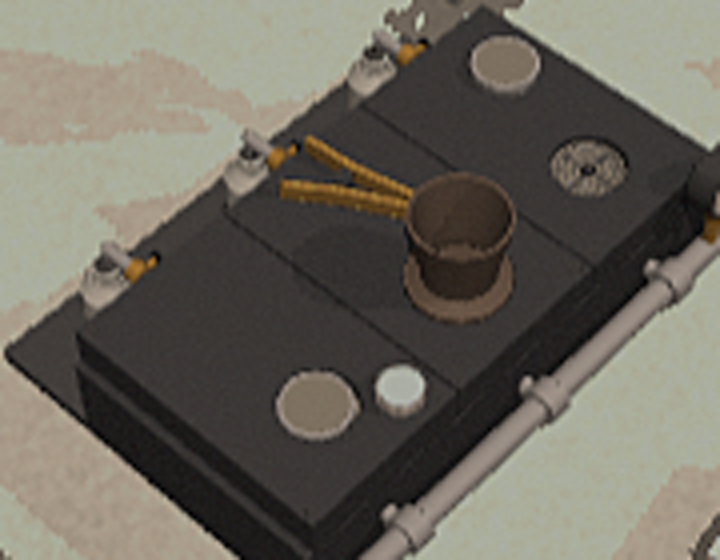

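```bash
python3 -m pendant '[[0.35,0,1,20,0,0,0],[0.35,0,0,16,0,0,0],[0.35,0,0,10,0,0,0],[0.35,-8,0,0,0,0,0],[0.35,-8,0,0,0,0,0],[0.35,-8,0,0,0,0,0],[0.35,-8,0,0,0,0,0],[0.35,-8,0,0,0,0,0],[0.35,-8,0,0,0,0,0],[0.35,-8,0,0,0,0,0],[0.35,-8,0,0,0,0,0],[0.35,-8,0,0,0,0,0],[0.35,-8,0,0,0,0,0],[0.35,-6,0,0,0,0,0],[0.35,-5,0,0,0,0,0],[0.35,-4,0,0,0,0,0],[0.35,-3,0,0,0,0,0],[0.35,0,0,0,0,0,0]]'
python3 - <<'E'
from h import *
import cv2
o=manip.observe();print(o['position'],o['contact_force'],o['time_s'])
for n,b in(('wrist',(240,440,220,440)),('scene',(180,280,300,440))):
    im=manip.capture(n);cv2.imwrite(f'pics/8_{n}.png',cv2.resize(im[b[0]:b[1],b[2]:b[3]],None,fx=3 if n=='wrist' else 5,fy=3 if n=='wrist' else 5,interpolation=cv2.INTER_CUBIC))
E
```

```text
time_s: 12.4
position: [0.6015, 0.055, 0.1233]
ee_rot: [[-0.932, 0.362, 0.0], [0.362, 0.932, -0.0], [-0.0, -0.0, -1.0]]
contact_force: [0.6, -0.1, -0.2]
width: 0.03
[0.60152512 0.05497678 0.1232873 ] [ 0.60653451 -0.0591418  -0.20280331] 12.4
```

View pics/8_wrist.png

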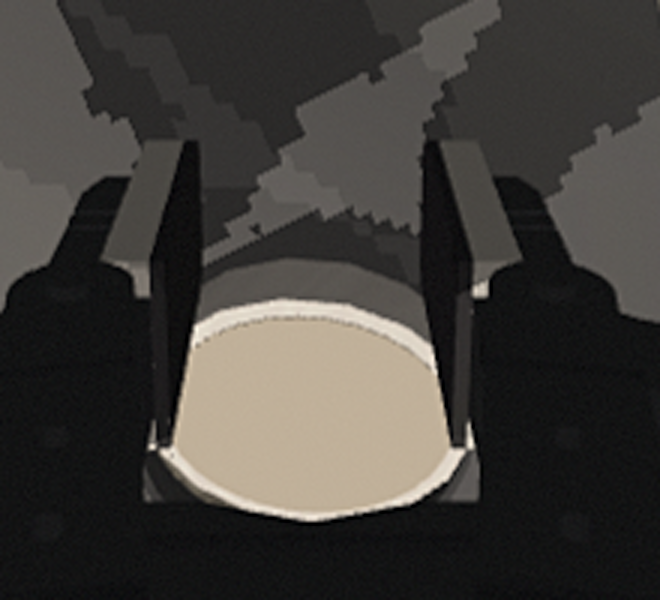

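View pics/8_scene.png

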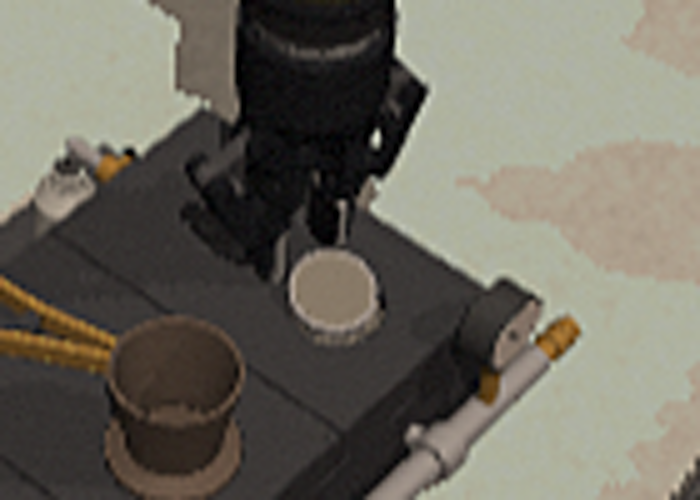

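```bash
python3 - <<'E'
from h import *
c=manip.calibration('scene')
d=atz(c,(300+335.5/5-.4,180+291.5/5-.4),.118);print(d)
for z in(.11,.106,.102):print(z,atz(c,(367.1,241.6),z))
a=atz(c,(210+278.5/3.1,190+347/3.1),.106);print('rA seat',a)
print('seated A', atz(c,(220+317/4,200+405/4),.11))
E
```

```text
[0.63545609 0.04052138 0.118     ]
0.11 [0.63970914 0.03663515 0.11      ]
0.106 [0.63814221 0.03963561 0.106     ]
0.102 [0.63657528 0.04263607 0.102     ]
rA seat [ 0.60738271 -0.20836919  0.106     ]
seated A [ 0.60679771 -0.20968554  0.11      ]
```

```bash
python3 -m pendant '[[0.35,-2.5,-0.5,0,0,0,0],[0.35,-2.5,-0.5,0,0,0,0],[0.35,-2,0,0,0,0,0],[0.35,0,0,0,0,0,0]]'
python3 - <<'E'
from h import *
import cv2
o=manip.observe();print(o['position'],o['contact_force'],o['time_s'])
for n,b in(('wrist',(240,440,220,440)),('scene',(180,280,300,440))):
    im=manip.capture(n);cv2.imwrite(f'pics/9_{n}.png',cv2.resize(im[b[0]:b[1],b[2]:b[3]],None,fx=3 if n=='wrist' else 5,fy=3 if n=='wrist' else 5,interpolation=cv2.INTER_CUBIC))
E
```

```text
time_s: 13.0
position: [0.6076, 0.0516, 0.1233]
ee_rot: [[-0.932, 0.362, 0.0], [0.362, 0.932, -0.0], [-0.0, 0.0, -1.0]]
contact_force: [0.1, -0.1, 0.3]
width: 0.0301
[0.60761708 0.0515625  0.12329558] [ 0.07224313 -0.07170289  0.26152933] 13.0
```

View pics/9_wrist.png

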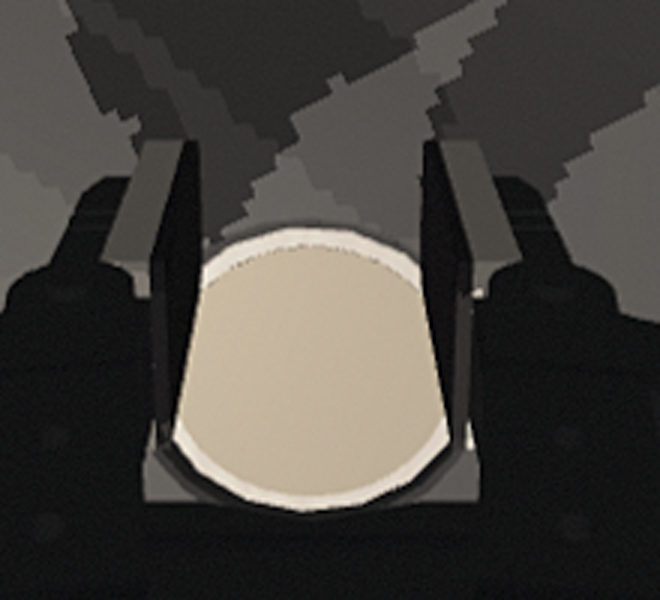

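View pics/9_scene.png

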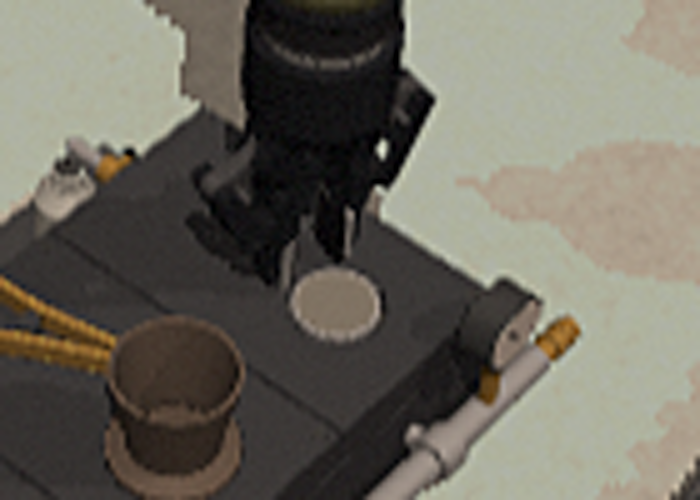

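```bash
python3 -m pendant '[[0.35,0,0,-20,0,0,0],[0.35,0,0,-40,0,0,0],[0.35,0,0,-50,0,0,0],[0.35,0,0,-50,0,0,0],[0.35,0,0,-50,0,0,0],[0.35,-32,-22,0,0,0,0],[0.35,-32,-22,0,0,0,0],[0.35,-32,-22,0,0,0,0],[0.35,-32,-22,0,0,0,0],[0.35,0,0,0,0,0,0],[0.35,0,0,0,0,0,0]]'
python3 - <<'E'
from h import *
import cv2
cw=manip.calibration('wrist');im=manip.capture('wrist');cv2.imwrite('pics/10_wrist.png',im)
pr={n:proj(cw,X) for n,X in(('A',(.607,-.209,.11)),('B',(.638,.039,.11)))};print(pr)
t=[]
for n,p in pr.items():
    x,y=p.round().astype(int);cr=im[max(0,y-45):y+45,max(0,x-45):x+45];t.append(cv2.resize(cr,(380,380),interpolation=cv2.INTER_CUBIC))
cv2.imwrite('pics/10_ab.png',np.hstack(t))
for r in manip.masks_of('wrist','disc_a')[:3]:
    m=r['pixels'].astype(np.uint8);ys,xs=np.nonzero(m)
    P=np.array([atz(cw,(a,b),.11) for a,b in zip(xs,ys)]);print(r['p'],P.mean(0).round(4),np.ptp(P,0).round(4))
a,b=('scene','side')
for n,bx in((a,(200,340,220,400)),(b,(120,300,200,420))):
    im=manip.capture(n);cv2.imwrite(f'pics/10_{n}.png',cv2.resize(im[bx[0]:bx[1],bx[2]:bx[3]],None,fx=3.3,fy=3.3,interpolation=cv2.INTER_CUBIC))
E
```

```text
time_s: 14.48
position: [0.6946, -0.0764, 0.333]
ee_rot: [[-0.932, 0.362, -0.001], [0.362, 0.932, 0.001], [0.001, 0.0, -1.0]]
contact_force: [-1.0, 0.8, -0.1]
width: 0.0301
{'A': array([155.57981638, 176.62599722]), 'B': array([421.94739285, 107.13406883])}
0.55 [ 0.602  -0.2066  0.11  ] [0.0459 0.0482 0.    ]
```

View pics/10_wrist.png

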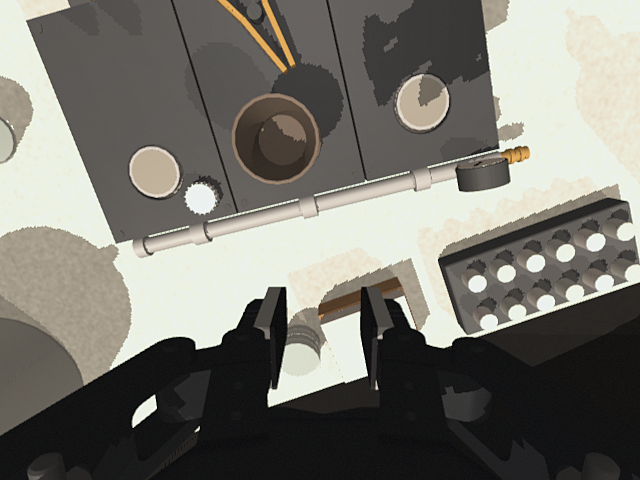

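View pics/10_ab.png

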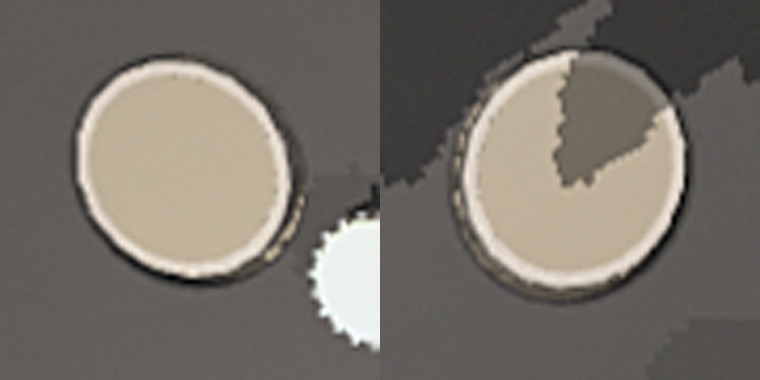

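View pics/10_side.png

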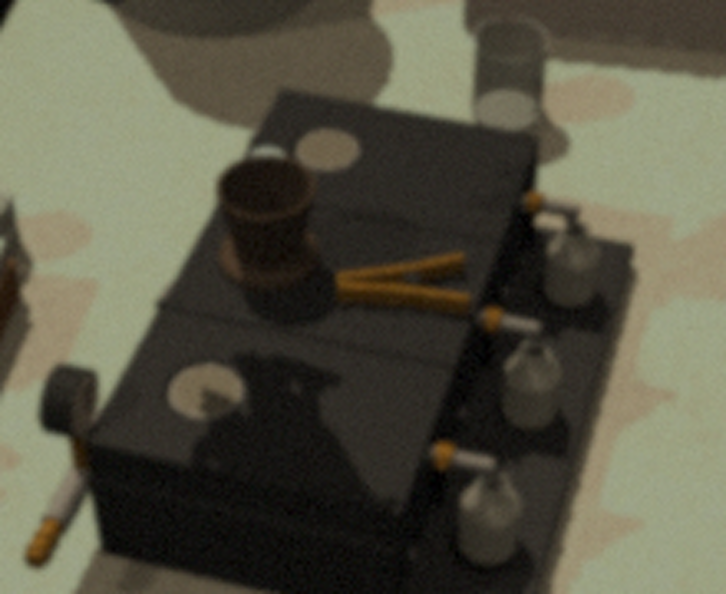

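View pics/10_scene.png

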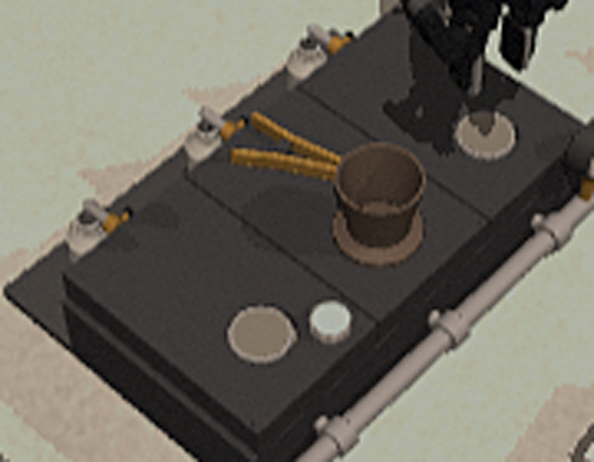

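```bash
cat > fit.py <<'E'
from h import *
import cv2
def fit(im,cal,c0,z,rr=(.018,.0285),K=120,s=.00015,ref=None):
    """radial edge of bright disc on plane z: per-angle radius of steepest bright->dark, circle/ellipse fit"""
    g=cv2.GaussianBlur(cv2.cvtColor(im,cv2.COLOR_BGR2GRAY).astype(np.float32),(0,0),.6)
    c=np.array(c0,float)
    for it in range(4):
        pts=[]
        for th in np.linspace(0,2*np.pi,K,endpoint=False):
            r=np.arange(rr[0],rr[1],s)
            P=np.array([proj(cal,(c[0]+a*np.cos(th),c[1]+a*np.sin(th),z)) for a in r]).astype(np.float32)
            v=cv2.remap(g,P[None,:,0],P[None,:,1],cv2.INTER_CUBIC)[0]
            d=np.gradient(cv2.GaussianBlur(v[None],(0,0),4)[0]);i=d.argmin()
            pts.append((c[0]+r[i]*np.cos(th),c[1]+r[i]*np.sin(th),-d[i]))
        p=np.array(pts);p=p[p[:,2]>np.median(p[:,2])*.4]
        e=cv2.fitEllipse(((p[:,:2]-c)*1e5).astype(np.float32))
        c=c+np.array(e[0])/1e5
    return c,np.array(e[1])/100,e[2]
E
python3 - <<'E'
from fit import *
cw=manip.calibration('wrist');im=cv2.imread('pics/10_wrist.png')
for n,c in(('A',(.603,-.207)),('B',(.635,.039))): print('wrist',n,[np.round(x,4).tolist() for x in fit(im,cw,c,.11)])
s=manip.capture('scene');cv2.imwrite('pics/11_s.png',s);cs=manip.calibration('scene')
for n,c in(('A',(.607,-.209)),('B',(.638,.039))): print('scene',n,[np.round(x,4).tolist() for x in fit(s,cs,c,.11)])
s=manip.capture('side');cv2.imwrite('pics/11_d.png',s);cs=manip.calibration('side')
for n,c in(('A',(.605,-.209)),('B',(.636,.039))): print('side',n,[np.round(x,4).tolist() for x in fit(s,cs,c,.11)])
# reference: flat discs on deck at start
for cam in('scene','side'):
    s=cv2.imread(f'pics/0_{cam}.png');cs=manip.calibration(cam)
    for n,c in(('A',(.529,-.204)),('B',(.547,.076))): print('start',cam,n,[np.round(x,4).tolist() for x in fit(s,cs,c,.118)])
E
```

```text
wrist A [[0.6029, -0.2082], [46.0413, 46.3379], 55.7011]
wrist B [[0.6342, 0.0415], [45.9449, 46.4576], 72.6142]
scene A [[0.6048, -0.2094], [46.8309, 47.7875], 73.9978]
scene B [[0.6365, 0.0398], [46.3662, 49.6135], 38.6213]
side A [[0.6038, -0.2099], [46.5079, 48.8274], 163.1754]
side B [[0.6349, 0.0406], [46.9186, 48.7078], 23.65]
start scene A [[0.5296, -0.2041], [46.2295, 49.2268], 45.8556]
start scene B [[0.5486, 0.0754], [46.2287, 49.9882], 39.1917]
start side A [[0.5283, -0.205], [47.332, 50.0928], 2.5275]
start side B [[0.5464, 0.0759], [47.5126, 48.5052], 18.4382]
```

```bash
python3 - <<'E'
import cv2,numpy as np
a=cv2.imread('pics/0_scene.png');b=cv2.imread('pics/11_s.png')
for n,(x0,y0,x1,y1) in dict(cap=(308,285,330,308),funnel=(318,240,352,282),clamp=(285,230,326,258),bottles=(236,255,262,275),wash=(385,130,412,175),beaker=(188,333,224,376)).items():
    A=cv2.cvtColor(a[y0:y1,x0:x1],6).astype(np.float32);B=cv2.cvtColor(b[y0:y1,x0:x1],6).astype(np.float32)
    print(n,np.round(cv2.phaseCorrelate(A,B)[0],2),np.abs(A-B).mean().round(1))
from cell import manip
o=manip.observe();print(o['time_s'],o['contact_force']);print(manip.hand_in())
E
```

```text
cap [0.11 0.01] 8.3
funnel [0.07 0.38] 6.2
clamp [0.48 0.01] 6.8
bottles [0.59 0.06] 10.2
wash [0.27 0.21] 43.1
beaker [-0.04  0.55] 12.3
14.775 [-0.52165447 -0.64027565 -0.06153299]
the job is handed in; nothing more can be done
None
```

I slid both discs into their recesses with the partly opened fingertips, disc A first and then disc B. Each sat tilted on the rim for a moment and dropped in after a few more millimetres of push. I handed the job in at 14.8 s, with the arm clear above the bench and contact forces under 2 N in every reading.

**Flat and flush:** In the last wrist picture both discs are round within 0.5 mm (46.0 × 46.3 mm and 45.9 × 46.5 mm), at about the size expected for a disc top at deck height. Their centres are 252 mm apart, against 250 mm between the recesses, which fits the play. The scene and side cameras agree within about 3 mm.

**Less certain:** Ellipse fits from the scene and side cameras were up to about 3 mm out of round. The same fits gave similar errors for discs lying flat at the start, so I put this down to blur. A narrow gap shows on one side of each disc, consistent with the 1.5 mm play.

**Bystanders:** Comparing the scene picture before and after, the cap, funnel, clamp, the bottle checked, wash bottle and beaker moved less than 0.6 pixel, about 1–2 mm. The wash bottle area changed in brightness, which I took to be the arm's shadow without checking it further. I compared the other two bottles only by eye, and they looked unmoved.

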